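# Slide the standing arbor into the marking stand and dot its end

## Robot

A 7-joint arm with a two-finger parallel gripper is mounted at the origin on a cart in front of the work surface, level with it; the furniture and walls round the work are solid. World frame = base frame: x ahead of the robot, y to its left, z up, the work surface at z = 0. Lengths are in m, angles in rad, forces in N, time in s.
With the tool pointing down it reaches from about 0.4 to 0.85 m from the base axis. Payload 10.4 kg.
Tool frame: the origin (TCP) lies midway between the tips of the shut fingers; the grasp point (between the pads) lies 19 mm behind it; z points along the fingers, y is the direction in which the jaws open and shut (so a half turn about z gives the same grasp; the last joint's range is limited). The gripper opens to 85 mm and grips with 20 to 120 N. Pads are 22 mm wide; open, the fingers measure 114 mm over their backs; the gripper's body (76 mm by 85 mm) begins 54 mm behind the grasp point. The pads swing forward as they close: fully open they stand 13 mm farther back than shut.
Start: joints at [1.236, 0.332, -0.065, 1.46, 0.022, 1.35, -0.088], TCP at [0.192, -0.595, 0.231] pointing down, gripper open.
Joint ranges: [-2.6, 2.6], [-0.5, 2.12], [-1.47, 1.34], [0.16, 2.42], [-1.27, 4.41], [0.06, 2.06], [-2.6, 2.6]. Speed limits (rad/s): [2.22, 2.22, 2.79, 2.79, 3.14, 3.14, 3.14].

## Interface

Orientations are given as a unit quaternion [x, y, z, w].
In Python, from workcell import manip, viewer gives the robot as it stands.
- The arm moves only by the tool move_arm, never from a script. Its argument "deltas" is a list of rows, each a list of 7 numbers: the shift along the tool's x, y, z in m, then the turn, a rotation vector about the tool's x, y, z in degrees, then the opening, from -1 (shut) to 1 (fully open). In form: [[dx, dy, dz, wx, wy, wz, gripper], ...]. A call has 1 to 10 rows; each row shifts and turns the commanded pose from where the row before left it, along the tool's axes as they then stand; what a row does not reach is not made up. A row lasts 1/8 s, in which the tool goes at most 62.5 mm and 10.7 degrees, less where a joint would pass 70% of its speed; a pose out of reach is approached as far as the arm can. A call with a gripper value outside its range is refused whole. The fingers move at their own pace and stop on an object; "force" is the grip in N (left out, the last holds). Time passes only in rows, so rows that do not move let the fingers close. It gives the time, the measured TCP pose, the force and the opening at its end, in the units of the state.
- manip.get_obs(): the state, without advancing time (a new reading comes with each control period).
- viewer.camera(name): name is "scene" or "top" or "wrist"; returns (picture, depth): 480x640x3 uint8, red, green, blue; 480x640 float32, m along the optical axis (not along the pixel's ray), 0 where there is no reading.
- viewer.calibration(name): a dict with "fx", "fy", "cx", "cy" (pixels), "dist" ([k1, k2, p1, p2, k3] as OpenCV has them; the pictures are not rectified), "R" (3x3) and "t" (3): a world point X has camera coordinates R X + t; the wrist camera has in their place "T_tool_cam" (4x4, takes a point from camera to tool coordinates, whose origin is the TCP and whose axes are the flange's). Camera axes: x right, y down, z forward; pixel columns grow to the right and rows downward; lengths in m; the calibration is good to about 2 mm. A picture is of the moment at which its call begins: read the wrist's pose just before it. calibration takes no time and is no camera call.
- manip.hand_in(): hands the job in, once; it reports no verdict.
The state is a dict: "clock": time; "joint_pos": joint angles; "joint_velocities": joint speeds; "tau": joint torques, N m; "position": TCP position; "ee_rot": TCP orientation; "ft_force": force on the tool from outside, world axes, zero at the start; "torque": the same for the moment, N m; "grip_width": opening from 0.0 (shut) to 1.0 (fully open).
Only numpy, scipy, OpenCV 4.12 (cv2) and the standard library are available. Lean on these libraries where they do the work, as an engineer would, in place of code of your own. Each camera call takes 0.05 s, during which the arm holds its last target.

## Task

Mark the stepped steel arbor on the green marking stand. Without grasping or lifting it, push the arbor low on its body so that it slides upright across the bench, without tipping, until it sits fully home against both faces of the stand's V. Then press the stand's red knob all the way down, so that the punch bears firmly on the arbor's top end, hold it there for a moment, and let it spring back up. Leave the arbor standing in the V and do not disturb the other things on the bench.

Things in the scene. Friction and masses are not known exactly. Their poses are not given: they have to be found in the camera images.
- arbor: loose stepped steel arbor standing on the bench, 98 mm tall, 0.4 kg: round body of 43 mm diameter up to 45 mm, above 56 mm a shank of 24 mm diameter. Origin at the centre of its underside, z up its axis, yaw of no matter. It tips when pushed on the shank, slides when pushed below 25 mm. Never to be lifted.
- stand: green marking stand, fixed. Origin: on the bench under the punch, where the centre of the seated arbor's underside must come. Its x points level from the open mouth into the V (the way to push). V: two smooth oiled steel jaws 36 mm high, 45 degrees either side of x, inner faces meeting 30 mm behind the origin, reaching 42 mm to each side. Bare bench in front (x < 0); column 235 mm high, 100 mm behind.
- punch: dark conical punch under a guide bush (34 mm diameter, underside 126 mm above the bench) over the stand's origin. Origin at its tip, 106 mm above the bench at rest; it goes down with the knob, meets a seated arbor after 8 mm and then gives way on an inner spring, so that the knob's last 3 mm build up about 5 N on the arbor.
- knob_top (a point): centre of the top of the red mushroom palm knob (48 mm diameter, slightly domed), 216 mm above the bench at rest. It moves straight down 11 mm to a hard stop and springs back by itself: about 2.5 N to start, 4.5 N at 8 mm, 10 N at the stop with the arbor seated. A lamp housing hangs 0.75 m above the back half of the bench: keep the wrist below it.
- hex_adapter: bystander: plated hex adapter standing upright near the arbor, 94 mm tall, 51 x 44 mm; origin at the centre of its underside; must stay where it is
- seal_jar: bystander: white jar with red lid, 54 mm wide, 69 mm tall, to the left of the marking stand; origin at the centre of its underside
- brass_valve: bystander: brass valve lying down, 118 mm long (along its y), 44 mm wide, 46 mm high; origin at the centre of its underside
- tube_stub: bystander: flared tube stub standing upright, 26 mm wide, 63 mm tall; origin at the centre of its underside
Things that resemble listed ones, but are neither listed nor needed, are in the scene too. Several things look just like the stand: the one meant starts farthest from the robot's base.

How it is judged:
On the way, in this order (a step that is already met when the one before it is completed fails the run):
1. the arbor stands upright, home against both faces of the V, the knob up (horizontal distance between arbor and stand below 0.003 m and angle between arbor's own z axis and vertical below 0.03 rad and height (world z) of arbor below 0.003 m and height (world z) of knob_top above 0.213 m and linear speed of arbor below 0.01 m/s), for 0.3 s.
2. the knob is pressed and the punch bears firmly on the arbor's end while it is seated (horizontal distance between arbor and stand below 0.003 m and angle between arbor's own z axis and vertical below 0.03 rad and height (world z) of arbor below 0.003 m and contact force between punch and arbor above 3 N), for 0.2 s.
At the end, for the whole second after the job is handed in: the arbor stands in the V within 3 mm of the punch axis, upright within 0.03 rad, on the bench and at rest; the knob has sprung back to within 3 mm of its rest height (all of step 1 and angular speed of arbor below 0.1 rad/s); the robot touches nothing.
It fails at once if the arbor is tipped by more than 0.17 rad (angle between arbor's own z axis and vertical above 0.17 rad).
It fails at once if the arbor is lifted off the bench (height (world z) of arbor above 0.006 m).
It fails at once if a bystander is moved by more than 15 mm (distance of any of hex_adapter, seal_jar, brass_valve, tube_stub from where it was at the start of the episode above 0.015 m).
It also fails if it takes over 67 s, if anything falls off the work surface, if the arm or the gripper's body presses on something with over 40 N, if the wrist force passes 120 N, or if a joint passes its speed limit or range.

## Working session

There is one attempt and no reset: what is moved stays moved. The work goes in short steps, Python scripts to look and compute and a tool call to move; the robot and the scene stay as the last step left them, time stands still between calls to the robot, and variables do not carry over. Pictures are saved under pics/ and viewed, and the job is handed in when it is done.

Besides the shell and the picture viewer there is one more tool, called after "Call:" as name([rows], argument=value, ...), one row to a line, values as JSON. move_arm: Moves the arm, as the interface text tells. Its arguments: {"type":"object","properties":{"deltas":{"type":"array"},"force":{"type":"number"}},"required":["deltas"]}

```bash
ls; mkdir -p pics; cat > h.py <<'E'
import numpy as np, cv2
from workcell import manip, viewer
def snap(n,fn=None):
    o=manip.get_obs(); im,d=viewer.camera(n)
    if fn: cv2.imwrite('pics/'+fn,im[:,:,::-1]); np.save('pics/'+fn+'.npy',d)
    return o,im,d
def K(c): return np.array([[c['fx'],0,c['cx']],[0,c['fy'],c['cy']],[0,0,1]])
def world(n,uv,dep,obs=None):
    c=viewer.calibration(n)
    p=cv2.undistortPoints(np.array(uv,float).reshape(-1,1,2),K(c),np.array(c['dist'],float)).reshape(-1,2)
    pc=np.c_[p,np.ones(len(p))]*np.array(dep,float).reshape(-1,1)
    if n!='wrist': return (pc-np.array(c['t']))@np.array(c['R'])
    from scipy.spatial.transform import Rotation as Ro
    T=np.array(c['T_tool_cam']); pt=pc@T[:3,:3].T+T[:3,3]
    return Ro.from_quat(obs['ee_rot']).apply(pt)+np.array(obs['position'])
def onplane(n,uv,z,obs=None):
    a=world(n,uv,[0.1]*len(uv),obs);b=world(n,uv,[1.]*len(uv),obs)
    s=(z-a[:,2])/(b[:,2]-a[:,2]); return a+s[:,None]*(b-a)
E
python3 - <<'E'
from h import *
for n in ['scene','top','wrist']: snap(n,n+'0.png')
print(manip.get_obs())
for n in ['scene','top']:
    c=viewer.calibration(n); print(n,c['fx'],-np.array(c['R']).T@np.array(c['t']),np.array(c['R']).round(2).tolist())
E
```

```text
pics
{'clock': 0.15, 'joint_pos': array([ 1.23638689,  0.33276254, -0.06472158,  1.46073535,  0.02160174,
        1.34990577, -0.08849288]), 'joint_velocities': array([ 0.00027537, -0.00252048,  0.00098851, -0.0029002 ,  0.00115244,
       -0.00226287,  0.00095427]), 'tau': array([ 3.98090851e-04, -6.25827312e+01,  4.87197074e-02, -3.91849458e+01,
        1.60736544e-02,  7.44591001e-03,  3.95781456e-05]), 'position': array([ 0.19166348, -0.59458973,  0.2306826 ]), 'ee_rot': array([ 9.87867844e-01,  1.55295887e-01, -1.07168089e-04, -5.47367223e-04]), 'ft_force': array([-0.48082963,  1.37403138, -0.5548726 ]), 'torque': array([-0.02275599,  0.00893975, -0.05122393]), 'grip_width': 1.0002277419545225}
scene 447.2415817131314 [-0.1387681   0.42576147  0.93814844] [[-0.47, -0.88, 0.02], [-0.62, 0.32, -0.72], [0.63, -0.35, -0.69]]
top 464.43857718549106 [ 0.45477627 -0.003118    1.1766517 ] [[-0.01, -1.0, -0.0], [-0.99, 0.01, -0.14], [0.14, -0.0, -0.99]]
```

View pics/scene0.png

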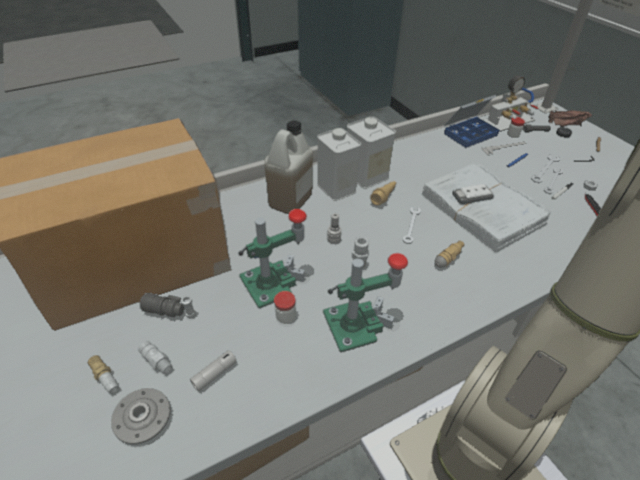

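View pics/top0.png

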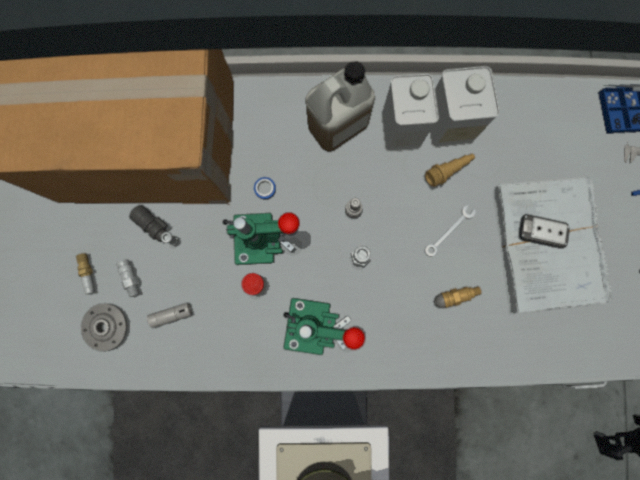

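View pics/wrist0.png

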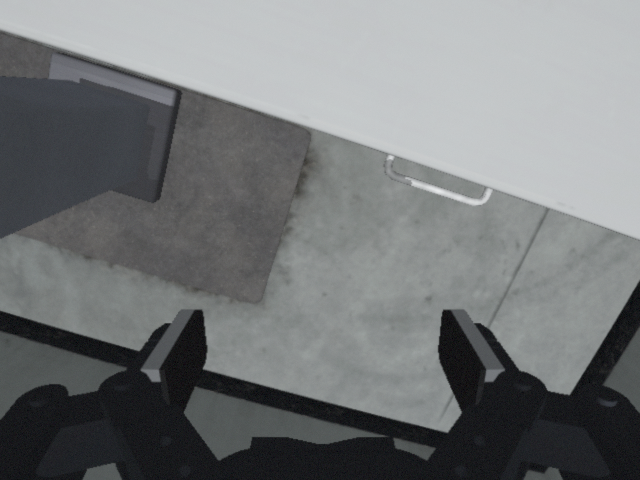

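```bash
python3 - <<'E'
from h import *
a=cv2.imread('pics/top0.png'); cv2.imwrite('pics/c1.png',cv2.resize(a[170:310,215:405],None,fx=4,fy=4,interpolation=cv2.INTER_CUBIC))
a=cv2.imread('pics/scene0.png'); cv2.imwrite('pics/c2.png',cv2.resize(a[190:330,230:420],None,fx=4,fy=4,interpolation=cv2.INTER_CUBIC))
E
```

```text
(no output)
```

View pics/c1.png

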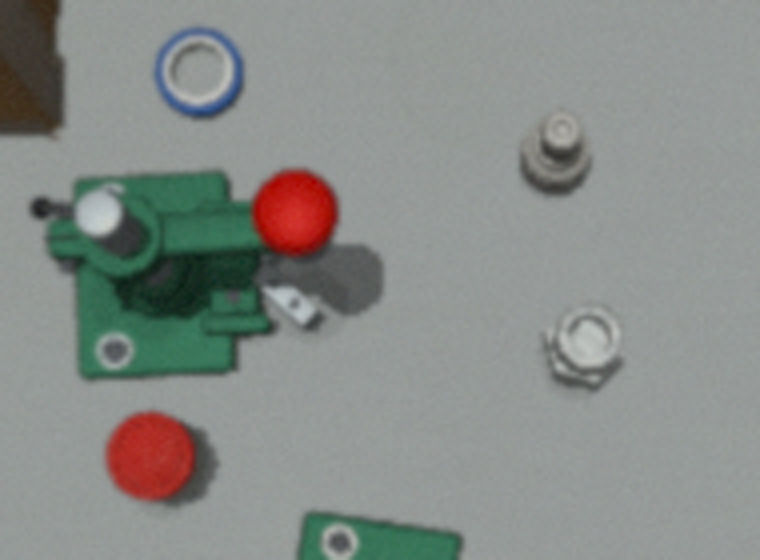

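View pics/c2.png

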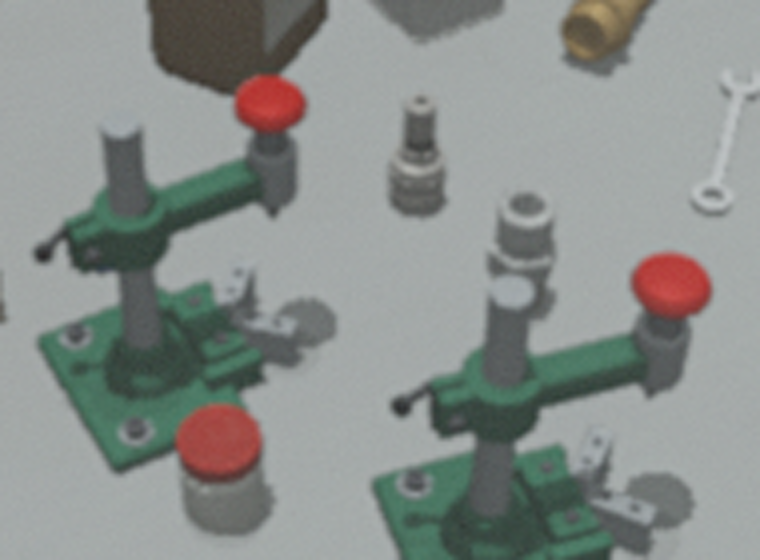

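```bash
python3 - <<'E'
from h import *
from scipy.optimize import least_squares
im=cv2.imread('pics/top0.png'); d=np.load('pics/top0.png.npy')
vv,uu=np.mgrid[0:480,0:640]
P=world('top',np.c_[uu.ravel(),vv.ravel()],d.ravel()).reshape(480,640,3)
np.save('pics/P.npy',P)
def circ(m):
    p=P[m]; print(len(p),p.mean(0).round(4),p.min(0).round(4),p.max(0).round(4), 'mid',((p.min(0)+p.max(0))/2).round(4))
z=P[...,2]
def box(u0,u1,v0,v1,z0,z1): return (uu>=u0)&(uu<=u1)&(vv>=v0)&(vv<=v1)&(z>z0)&(z<z1)
print('bench',P[240,320:420:20].round(4).tolist())
for n,b in dict(knob=(275,302,208,236,.205,.23),col=(230,250,212,232,.225,.25),arbtop=(345,365,195,212,.09,.105),hextop=(350,373,244,268,.085,.1),jar=(240,268,270,298,.06,.08),ring=(250,280,172,202,.005,.05),base=(230,275,212,268,.004,.02),knob2=(340,370,322,352,.205,.23),col2=(295,320,318,345,.225,.25)).items():
    print(n,end=' ');circ(box(*b))
print('px', onplane('top',[(288.7,223)],.214),onplane('top',[(239.5,223.2)],.235),onplane('top',[(355.7,202.5)],.098))
# arbor shoulder/body
m=box(340,370,195,222,.03,.06);circ(m)
# edges of base plate
E
```

```text
bench [[0.617, 0.003, 0.0016], [0.6164, -0.048, 0.0018], [0.6159, -0.0992, 0.0016], [0.6161, -0.1511, -0.0041], [0.6142, -0.2012, 0.0051]]
knob 377 [0.6258 0.0681 0.2139] [0.6039 0.0459 0.2052] [0.6498 0.0909 0.2213] mid [0.6268 0.0684 0.2132]
col 123 [0.6218 0.1681 0.2347] [0.6104 0.1565 0.2254] [0.635  0.1815 0.2387] mid [0.6227 0.169  0.232 ]
arbtop 72 [ 0.6932 -0.0821  0.097 ] [ 0.6824 -0.0938  0.0901] [ 0.704  -0.072   0.1034] mid [ 0.6932 -0.0829  0.0967]
hextop 139 [ 0.5705 -0.0954  0.0934] [ 0.5514 -0.1149  0.0854] [ 0.5893 -0.0768  0.0985] mid [ 0.5703 -0.0959  0.092 ]
jar 403 [0.5047 0.166  0.0686] [0.4799 0.1394 0.0609] [0.5301 0.1933 0.0751] mid [0.505  0.1664 0.068 ]
ring 260 [0.7535 0.1449 0.0129] [0.7191 0.1106 0.005 ] [0.7972 0.1758 0.021 ] mid [0.7582 0.1432 0.013 ]
base 1010 [0.6077 0.176  0.014 ] [0.5465 0.1165 0.004 ] [0.6921 0.2319 0.02  ] mid [0.6193 0.1742 0.012 ]
knob2 395 [ 0.3852 -0.0648  0.2135] [ 0.3622 -0.0883  0.2054] [ 0.407  -0.0429  0.2199] mid [ 0.3846 -0.0656  0.2126]
col2 126 [0.4    0.0336 0.235 ] [0.3875 0.0218 0.2262] [0.4115 0.0459 0.2388] mid [0.3995 0.0338 0.2325]
px [[0.62459402 0.0674253  0.214     ]] [[0.62173042 0.16763147 0.235     ]] [[ 0.69261638 -0.08314651  0.098     ]]
142 [ 0.6871 -0.0797  0.0456] [ 0.6726 -0.1034  0.0304] [ 0.7139 -0.0608  0.0599] mid [ 0.6933 -0.0821  0.0452]
```

```bash
python3 - <<'E'
from h import *
print(np.array(viewer.calibration('wrist')['T_tool_cam']).round(4))
print({k:v for k,v in viewer.calibration('wrist').items() if k!='T_tool_cam'})
E
```

```text
[[ 9.000e-04 -9.503e-01 -3.113e-01  7.980e-02]
 [ 1.000e+00  5.000e-04  1.300e-03  1.600e-03]
 [-1.100e-03 -3.113e-01  9.503e-01 -1.418e-01]
 [ 0.000e+00  0.000e+00  0.000e+00  1.000e+00]]
{'fx': 408.833724810692, 'fy': 408.833724810692, 'cx': 322.19317470345544, 'cy': 232.41781264269557, 'dist': array([-0.05211272,  0.        ,  0.        ,  0.        ,  0.        ])}
```

Call:
move_arm([
  [0.02,-0.01,-0.005,0,0,0,-0.15],
  [0.044,-0.02,-0.01,0,0,-4,-0.15],
  [0.044,-0.02,-0.01,0,0,0,-0.15],
  [0.044,-0.02,-0.01,0,0,0,-0.15],
  [0.044,-0.02,-0.01,0,0,0,-0.15],
  [0.044,-0.02,-0.01,0,0,0,-0.15],
  [0.044,-0.02,-0.01,0,0,0,-0.15],
  [0.044,-0.02,-0.01,0,0,0,-0.15],
  [0.044,-0.02,-0.01,0,0,0,-0.15],
  [0.044,-0.02,-0.01,0,0,0,-0.15],
])

```text
clock: 1.4
position: [0.5117, -0.2643, 0.3271]
ee_rot: [0.982, 0.19, 0.0, 0.0]
ft_force: [-0.8, 0.6, 0.7]
grip_width: 0.424
```

Call:
move_arm([
  [0.015,-0.015,0,0,0,-10,-0.15],
  [0.015,-0.015,0,0,0,-10,-0.15],
  [0,0.015,0,0,0,-10,-0.15],
  [0,0.015,0,0,0,-10,-0.15],
  [0,0.015,0,0,0,-10,-0.15],
  [0,0.02,0,0,0,-10,-0.15],
  [0,0.02,0,0,0,-10,-0.15],
  [0,0.0,0,0,0,0,-0.15],
])

```text
clock: 2.4
position: [0.5984, -0.2618, 0.3258]
ee_rot: [0.695, 0.719, 0.0, -0.001]
ft_force: [0.5, 0.9, -0.3]
grip_width: 0.424
```

```bash
python3 - <<'E'
from h import *
o,im,d=snap('wrist','w1.png'); print(o['position'],o['ee_rot'],o['joint_pos'].round(2))
np.save('pics/w1o.npy',np.r_[o['position'],o['ee_rot']])
E
```

```text
[ 0.5983897  -0.26175335  0.32577051] [ 6.94828590e-01  7.19175032e-01  3.43230065e-04 -6.21641271e-04] [ 0.7   0.42 -0.52  1.19  0.2   1.58  0.25]
```

View pics/w1.png

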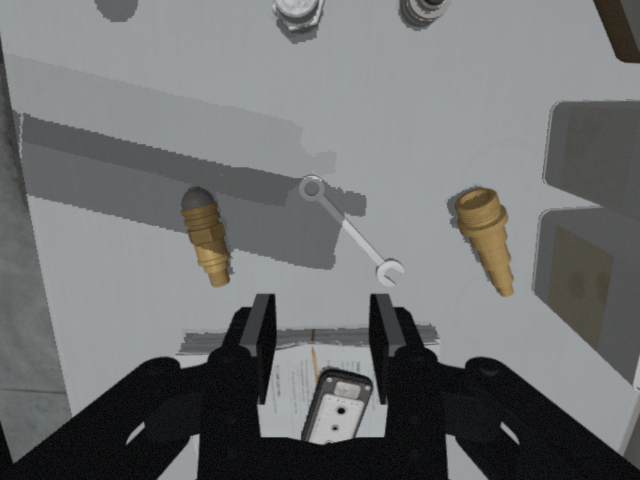

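Call:
move_arm([
  [0,0.015,0,0,9,0,-0.15],
  [0,0.015,0,0,9,0,-0.15],
  [0,0.02,0,0,9,0,-0.15],
  [0,0.02,0,0,9,0,-0.15],
  [0,0.02,0,0,9,0,-0.15],
  [0,0.0,0,0,0,0,-0.15],
])

```text
clock: 3.2
position: [0.688, -0.2614, 0.3185]
ee_rot: [0.644, 0.66, 0.265, -0.281]
ft_force: [0.5, -0.1, -1.4]
grip_width: 0.425
```

```bash
python3 - <<'E'
from h import *
o,im,d=snap('wrist','w2.png'); print(o['position'],o['ee_rot'],o['joint_pos'].round(2))
np.save('pics/w2o.npy',np.r_[o['position'],o['ee_rot']])
E
```

```text
[ 0.68796106 -0.26136725  0.31845718] [ 0.64406511  0.66032086  0.26526325 -0.28069896] [ 0.72  1.02 -0.6   0.45 -0.26  2.04  0.23]
```

View pics/w2.png

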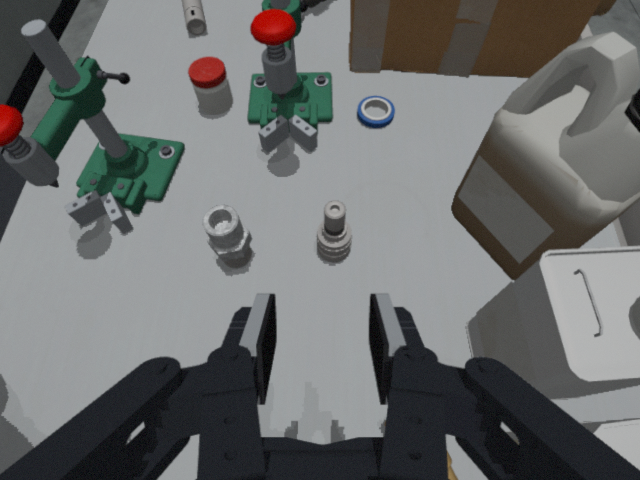

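```bash
python3 - <<'E'
from h import *
a=cv2.imread('pics/w2.png'); 
cv2.imwrite('pics/c3.png',np.hstack([cv2.resize(a[0:180,190:340],(660,792//1)[::1] if 0 else (500,600)),cv2.resize(a[190:265,305:362+0],(300,600) if 0 else (300,395)).copy().__class__ is None or cv2.copyMakeBorder(cv2.resize(a[190:265,305:362],(300,395)),0,205,0,0,cv2.BORDER_CONSTANT)]))
E
```

```text
(no output)
```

View pics/c3.png

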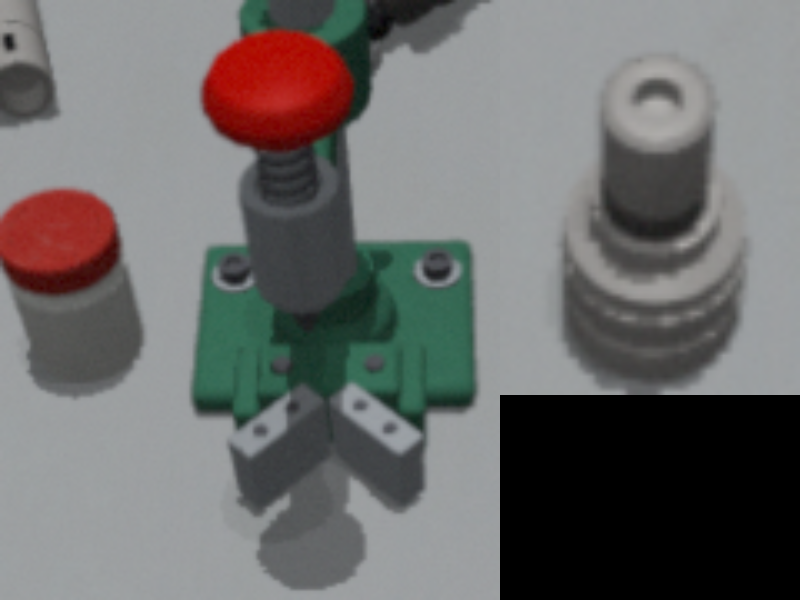

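```bash
python3 - <<'E'
from h import *
v=np.load('pics/w2o.npy'); o=dict(position=v[:3],ee_rot=v[3:])
print('arbor',onplane('wrist',[(334.8,207.5)],.098,o))
f=lambda x,y:(190+x/3.333,y/3.333)
L,R=f(251,456),f(398,451)
p=onplane('wrist',[L,R],.036,o);print(p); d=p[0]-p[1]; print('mid',p.mean(0),'len',np.linalg.norm(d))
n=np.array([d[1],-d[0],0])/np.linalg.norm(d); n*=np.sign(n[1]); print('dir',n,'origin',p.mean(0)+n*.012)
print('knob',onplane('wrist',[f(279,88)],.212,o), 'punch', onplane('wrist',[f(308,328)],.106,o))
b=onplane('wrist',[f(205,245),f(472,242),f(474,400),f(195,408)],.012,o);print(b)
E
```

```text
arbor [[ 0.69406489 -0.08446941  0.098     ]]
[[0.59685597 0.06342058 0.036     ]
 [0.65765915 0.06724116 0.036     ]]
mid [0.62725756 0.06533087 0.036     ] len 0.060923085491160524
dir [-0.06271151  0.9980317   0.        ] origin [0.62650502 0.07730725 0.036     ]
knob [[0.62910169 0.05624514 0.212     ]] punch [[0.6270991  0.06524988 0.106     ]]
[[0.55639651 0.21481877 0.012     ]
 [0.68560447 0.2187471  0.012     ]
 [0.68844417 0.1178701  0.012     ]
 [0.56384747 0.11089772 0.012     ]]
```

```bash
cat >> h.py <<'E'
from scipy.spatial.transform import Rotation as Ro
def delta(target):
    o=manip.get_obs(); r=Ro.from_quat(o['ee_rot']); print('pos',o['position'].round(4),'tool axes',r.as_matrix().T.round(3).tolist())
    return r.inv().apply(np.array(target)-o['position']).round(4)
E
python3 -c "
from h import *
print(delta([0.696,-0.145,0.05]))"
```

```text
pos [ 0.6878 -0.2604  0.3228] tool axes [[-0.018, 0.705, 0.709], [0.999, 0.031, -0.006], [-0.026, 0.709, -0.705]]
[-0.1122  0.0133  0.2739]
```

Call:
move_arm([
  [-0.014,0.0015,0.034,0,0,0,-0.15],
  [-0.014,0.0015,0.034,0,0,0,-0.15],
  [-0.014,0.0015,0.034,0,0,0,-0.15],
  [-0.014,0.0015,0.034,0,0,0,-0.15],
  [-0.014,0.0015,0.034,0,0,0,-0.15],
  [-0.014,0.0015,0.034,0,0,0,-0.15],
  [-0.014,0.002,0.034,0,0,0,-0.15],
  [-0.014,0.002,0.034,0,0,0,-0.15],
  [0,0,0,0,0,0,-0.15],
])

```text
clock: 4.38
position: [0.6956, -0.1452, 0.0558]
ee_rot: [0.642, 0.665, 0.265, -0.275]
ft_force: [0.1, -0.2, 0.3]
grip_width: 0.425
```

```bash
python3 - <<'E'
from h import *
o,im,d=snap('wrist','w3.png'); snap('scene','s3.png')
print(o['joint_pos'].round(2)); print(delta([.696,-.145,.009]))
np.save('pics/w3o.npy',np.r_[o['position'],o['ee_rot']])
a=cv2.imread('pics/s3.png'); cv2.imwrite('pics/c4.png',cv2.resize(a[160:340,230:470],(800,600)))
E
```

```text
[ 0.76  1.03 -0.61  1.06 -0.21  1.46  0.42]
pos [ 0.6974 -0.1478  0.0583] tool axes [[-0.025, 0.709, 0.705], [0.999, 0.032, 0.003], [-0.021, 0.704, -0.709]]
[-0.0328 -0.0015  0.037 ]
```

View pics/w3.png

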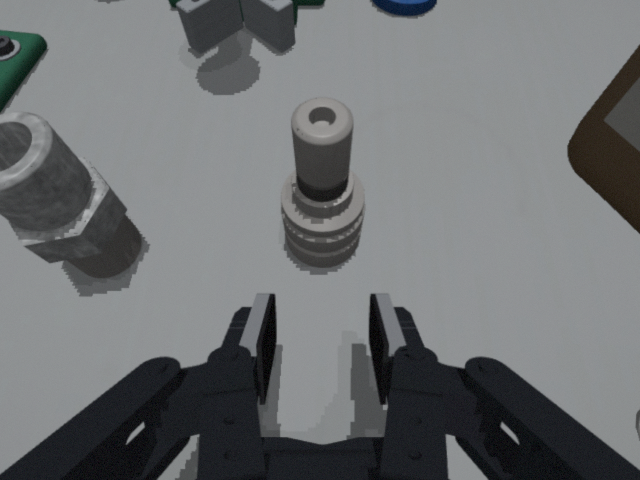

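View pics/c4.png

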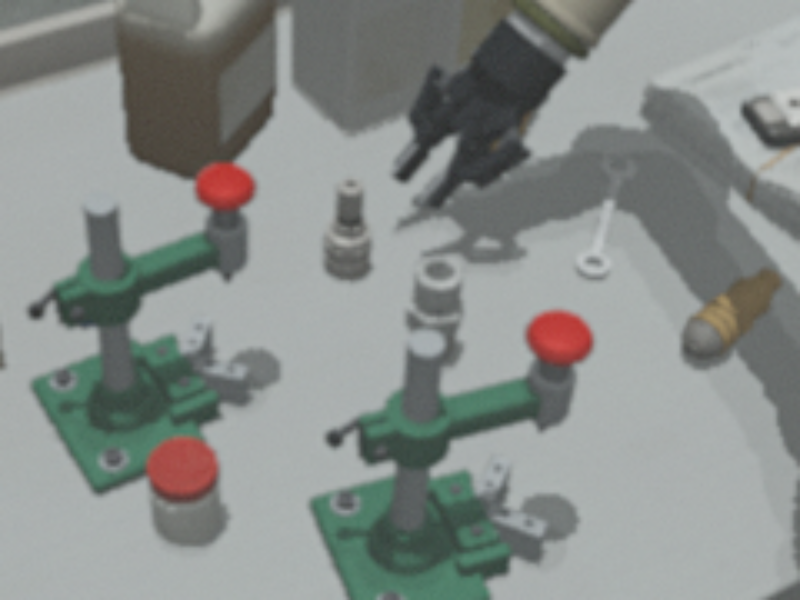

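```bash
python3 - <<'E'
from h import *
v=np.load('pics/w3o.npy'); o=dict(position=v[:3],ee_rot=v[3:]); d=np.load('pics/w3.png.npy')
r=Ro.from_quat(v[3:])
for uv in [(256,296),(266,297),(272,299),(262,330),(264,398),(373,298),(380,297),(386,297)]:
    w=world('wrist',[uv],[d[uv[1],uv[0]]],o); print(uv,d[uv[1],uv[0]],w.round(4),'tool',r.inv().apply(w-v[:3]).round(4))
print('arbor',onplane('wrist',[(322,117)],.098,o))
for i in range(3): print(manip.get_obs()['position'])
E
```

```text
(256, 296) 0.1515915 [[ 0.6712 -0.1447  0.0665]] tool [[ 0.0085 -0.0244 -0.0066]]
(266, 297) 0.14924194 [[ 0.6753 -0.1456  0.0686]] tool [[ 0.0093 -0.0203 -0.0088]]
(272, 299) 0.14730191 [[ 0.6778 -0.1467  0.0702]] tool [[ 0.0095 -0.0179 -0.0108]]
(262, 330) 0.12859568 [[ 0.6774 -0.1612  0.0839]] tool [[ 0.0089 -0.0188 -0.0307]]
(264, 398) 0.12758452 [[ 0.6788 -0.1807  0.0752]] tool [[-0.0111 -0.0181 -0.0383]]
(373, 298) 0.14879468 [[ 0.7144 -0.1446  0.0689]] tool [[ 0.0092  0.0188 -0.0093]]
(380, 297) 0.14979048 [[ 0.7171 -0.1439  0.0681]] tool [[ 0.0091  0.0215 -0.0083]]
(386, 297) 0.14804965 [[ 0.719  -0.1444  0.0698]] tool [[ 0.0099  0.0234 -0.0099]]
arbor [[ 0.69366452 -0.08576685  0.098     ]]
[ 0.69742314 -0.14776421  0.05833998]
[ 0.69742314 -0.14776421  0.05833998]
[ 0.69742314 -0.14776421  0.05833998]
```

Call:
move_arm([
  [-0.007,0,0.008,0,0,0,-0.15],
  [-0.007,-0.001,0.007,0,0,0,-0.15],
  [-0.007,0,0.007,0,0,0,-0.15],
  [-0.007,0,0.007,0,0,0,-0.15],
  [-0.006,0,0.007,0,0,0,-0.15],
  [0,0,0,0,0,0,-0.15],
  [0,0,0,0,0,0,-0.15],
])

```text
clock: 5.35
position: [0.6959, -0.1459, 0.0052]
ee_rot: [0.643, 0.664, 0.266, -0.275]
ft_force: [-0.4, -1.6, 1.4]
grip_width: 0.425
```

```bash
python3 - <<'E'
from h import *
o,im,d=snap('wrist','w4.png'); 
print(delta([.696,-.145,.009]),o['ft_force'])
r=Ro.from_quat(o['ee_rot'])
# heights of tip px vs bench
for uv in [(256,296),(266,297),(380,297),(386,297),(322,330),(322,300),(300,350)]:
    w=world('wrist',[uv],[d[uv[1],uv[0]]],o); print(uv,w.round(4))
print(manip.get_obs()['position'])
E
```

```text
pos [ 0.6959 -0.1459  0.0053] tool axes [[-0.023, 0.707, 0.707], [0.999, 0.032, 0.0], [-0.023, 0.707, -0.707]]
[ 0.0033  0.0001 -0.002 ] [-0.36021208 -1.61603388  1.36056565]
(256, 296) [[ 0.6719 -0.146   0.0183]]
(266, 297) [[ 0.6755 -0.146   0.0174]]
(380, 297) [[ 0.7173 -0.1449  0.0181]]
(386, 297) [[ 0.7195 -0.1446  0.0176]]
(322, 330) [[ 6.963e-01 -1.532e-01 -5.000e-04]]
(322, 300) [[ 6.959e-01 -1.408e-01 -6.000e-04]]
(300, 350) [[ 6.880e-01 -1.614e-01 -3.000e-04]]
[ 0.69591188 -0.14589248  0.00527947]
```

View pics/w4.png

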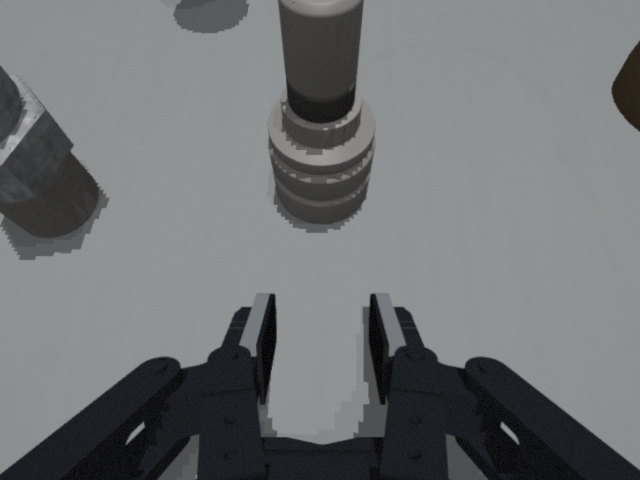

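Call:
move_arm([
  [0.001,0.004,-0.002,2.65,0,-2.65,-0.3],
  [0.001,0.004,-0.001,2.65,0,-2.65,-0.3],
  [0,0.003,0,2.65,0,-2.65,-0.3],
  [0,0.003,0,2.65,0,-2.65,-0.3],
  [0,0,0,0,0,0,-0.3],
  [0,0,0,0,0,0,-0.3],
])

```text
clock: 6.15
position: [0.7095, -0.1448, 0.0085]
ee_rot: [0.551, 0.742, 0.228, -0.307]
ft_force: [-0.6, -0.3, -0.3]
grip_width: 0.353
```

```bash
python3 - <<'E'
from h import *
o,im,d=snap('wrist','w5.png'); 
print(delta([.7097,-.1376,.0075]),o['ft_force'],o['grip_width'])
np.save('pics/w5o.npy',np.r_[o['position'],o['ee_rot']])
E
```

```text
pos [ 0.7094 -0.1452  0.0087] tool axes [[-0.204, 0.677, 0.707], [0.958, 0.288, -0.0], [-0.204, 0.677, -0.707]]
[0.0042 0.0025 0.0059] [-0.62376535 -0.29428849 -0.3437141 ] 0.3529559441605549
```

View pics/w5.png

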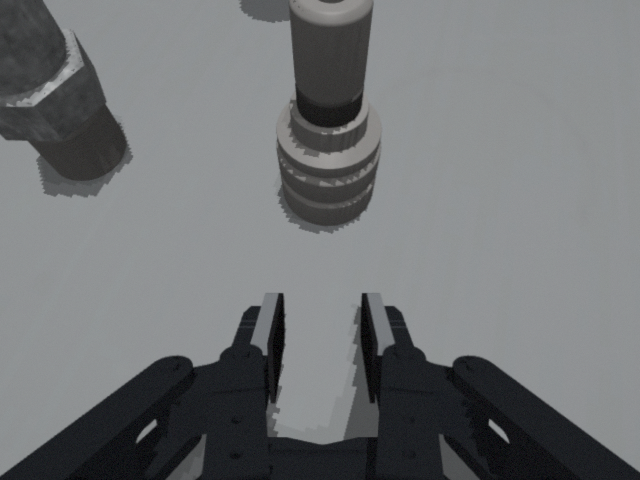

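Call:
move_arm([
  [0.005,0.0015,0.005,0,0,0,-0.3],
  [0.006,0.001,0.006,0,0,0,-0.3],
  [0.006,0,0.006,0,0,0,-0.3],
  [0.006,0,0.006,0,0,0,-0.3],
  [0.003,0,0.003,0,0,0,-0.3],
  [0,0,0,0,0,0,-0.3],
])

```text
clock: 6.95
position: [0.7013, -0.1085, 0.009]
ee_rot: [0.55, 0.742, 0.228, -0.307]
ft_force: [0.6, 0.5, 0.0]
grip_width: 0.353
```

```bash
python3 - <<'E'
from h import *
o,im,d=snap('wrist','w6.png'); 
print(delta([.6316,.0485,.008]),o['ft_force'],o['grip_width'])
np.save('pics/w6o.npy',np.r_[o['position'],o['ee_rot']])
E
```

```text
pos [ 0.7014 -0.109   0.0089] tool axes [[-0.205, 0.677, 0.707], [0.957, 0.29, 0.0], [-0.205, 0.677, -0.707]]
[ 0.1203 -0.0212  0.1215] [0.62812214 0.53683934 0.03175424] 0.3530709673964766
```

View pics/w6.png

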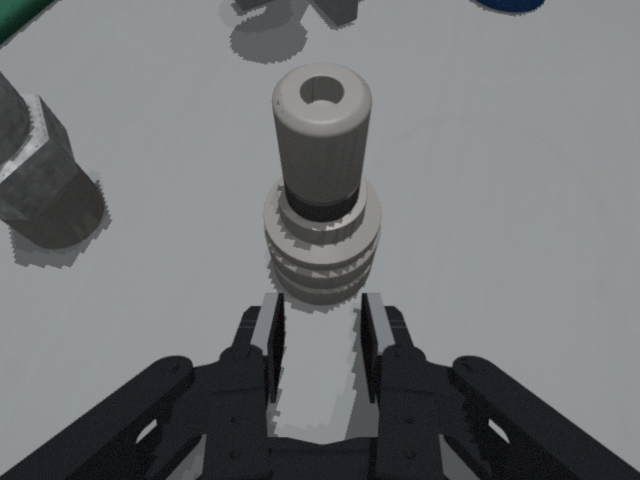

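Call:
move_arm([
  [0.003,-0.0005,0.003,0,0,0,-0.3],
  [0.003,-0.0005,0.003,0,0,0,-0.3],
  [0.003,-0.0005,0.003,0,0,0,-0.3],
  [0.003,-0.0005,0.003,0,0,0,-0.3],
  [0.003,-0.0005,0.003,0,0,0,-0.3],
  [0.003,-0.0005,0.003,0,0,0,-0.3],
  [0.003,-0.0005,0.003,0,0,0,-0.3],
  [0.003,-0.0005,0.003,0,0,0,-0.3],
])

```text
clock: 8.0
position: [0.6876, -0.0773, 0.0088]
ee_rot: [0.551, 0.742, 0.228, -0.307]
ft_force: [0.3, -1.6, 0.2]
grip_width: 0.348
```

```bash
python3 - <<'E'
from h import *
o,im,d=snap('wrist','w7.png'); 
print(delta([.6316,.0485,.008]),o['ft_force'],o['grip_width'])
E
```

```text
pos [ 0.6874 -0.0766  0.0089] tool axes [[-0.205, 0.676, 0.707], [0.957, 0.291, -0.0], [-0.206, 0.677, -0.707]]
[ 0.0955 -0.017   0.0968] [ 0.32462208 -1.61119397  0.1513197 ] 0.34810295029190064
```

View pics/w7.png

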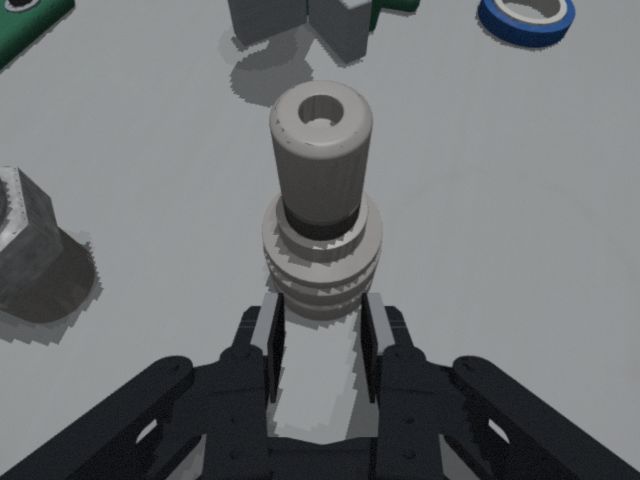

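Call:
move_arm([
  [0.004,-0.0007,0.004,0,0,0,-0.3],
  [0.004,-0.0007,0.004,0,0,0,-0.3],
  [0.004,-0.0007,0.004,0,0,0,-0.3],
  [0.004,-0.0007,0.004,0,0,0,-0.3],
  [0.004,-0.0007,0.004,0,0,0,-0.3],
  [0.004,-0.0007,0.004,0,0,0,-0.3],
  [0.004,-0.0007,0.004,0,0,0,-0.3],
  [0.004,-0.0007,0.004,0,0,0,-0.3],
  [0.004,-0.0007,0.004,0,0,0,-0.3],
  [0.004,-0.0007,0.004,0,0,0,-0.3],
])

```text
clock: 9.3
position: [0.6645, -0.025, 0.0088]
ee_rot: [0.55, 0.742, 0.228, -0.307]
ft_force: [0.5, -1.3, -0.1]
grip_width: 0.35
```

```bash
python3 - <<'E'
from h import *
o,im,d=snap('wrist','w8.png'); 
print(delta([.6316,.0485,.008]),o['ft_force'],o['grip_width'])
np.save('pics/w8o.npy',np.r_[o['position'],o['ee_rot']])
E
```

```text
pos [ 0.6642 -0.0241  0.009 ] tool axes [[-0.206, 0.676, 0.707], [0.957, 0.291, -0.0], [-0.206, 0.677, -0.707]]
[ 0.0551 -0.01    0.0566] [ 0.4625783  -1.31756697 -0.08041313] 0.3503263173365792
```

View pics/w8.png

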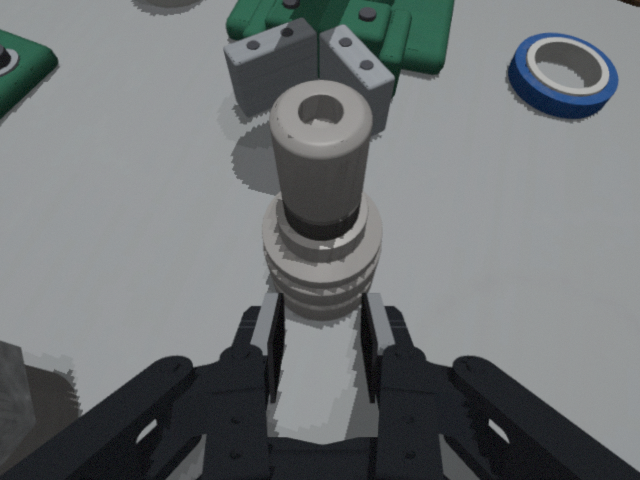

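```bash
python3 - <<'E'
from h import *
v=np.load('pics/w8o.npy'); o=dict(position=v[:3],ee_rot=v[3:])
print('arbor',onplane('wrist',[(321.5,110)],.098,o))
a=cv2.imread('pics/w8.png'); cv2.imwrite('pics/c5.png',cv2.resize(a[0:130,210:410],None,fx=4,fy=4,interpolation=cv2.INTER_CUBIC))
E
```

```text
arbor [[ 0.65874888 -0.00766098  0.098     ]]
```

View pics/c5.png

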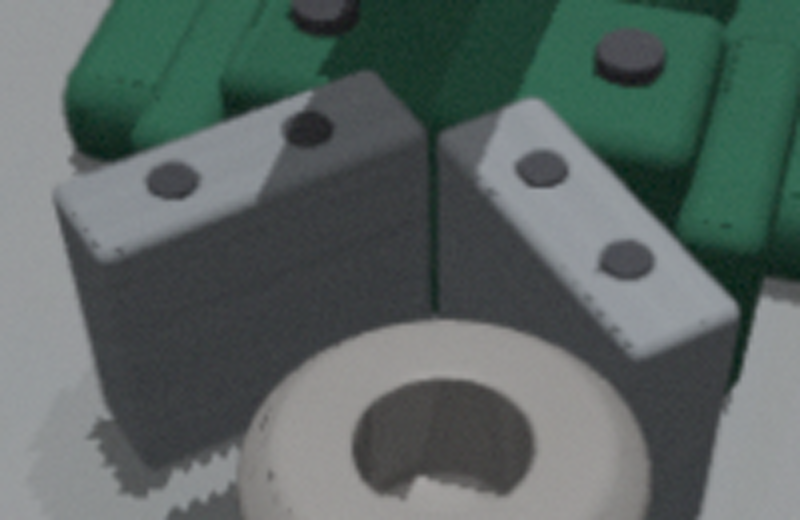

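```bash
python3 - <<'E'
from h import *
v=np.load('pics/w8o.npy'); o=dict(position=v[:3],ee_rot=v[3:])
f=lambda x,y:(210+x/4,y/4)
p=onplane('wrist',[f(105,262),f(422,133),f(442,137),f(640,358)],.036,o)[:,:2]; print(p)
d1=p[0]-p[1]; d2=p[3]-p[2]
t=np.linalg.solve(np.c_[d1,-d2],p[2]-p[0]); apex=p[0]+t[0]*d1
u1,u2=d1/np.linalg.norm(d1),d2/np.linalg.norm(d2); ax=-(u1+u2); ax/=np.linalg.norm(ax)
print('apex',apex,'angle',np.degrees(np.arccos(u1@u2)),'axis',ax,np.degrees(np.arctan2(ax[1],ax[0])),'origin',apex-.0302*ax)
print('lens',np.linalg.norm(d1),np.linalg.norm(d2))
E
```

```text
[[0.59670433 0.06327111]
 [0.62449494 0.09472643]
 [0.62699706 0.09472361]
 [0.65823211 0.06616473]]
apex [0.62561161 0.09599036] angle 89.02307500863114 axis [-0.05322677  0.99858245] 93.05111126695526 origin [0.62721906 0.06583317]
lens 0.04197326506715248 0.042323023909484836
```

Call:
move_arm([
  [0.0033,-0.001,0.0033,0,0,0,-0.3],
  [0.0033,-0.001,0.0033,0,0,0,-0.3],
  [0.0033,-0.001,0.0033,0,0,0,-0.3],
  [0.0033,-0.001,0.0033,0,0,0,-0.3],
  [0.0033,-0.001,0.0033,0,0,0,-0.3],
  [0.0033,-0.001,0.0033,0,0,0,-0.3],
  [0.0033,-0.001,0.0033,0,0,0,-0.3],
  [0.0033,-0.001,0.0033,0,0,0,-0.3],
  [0.0033,-0.001,0.0033,0,0,0,-0.3],
  [0.0033,-0.001,0.0033,0,0,0,-0.3],
])

```text
clock: 10.6
position: [0.6414, 0.0167, 0.0088]
ee_rot: [0.551, 0.742, 0.228, -0.307]
ft_force: [1.5, -1.7, 0.3]
grip_width: 0.353
```

```bash
python3 - <<'E'
from h import *
o,im,d=snap('wrist','w9.png'); snap('scene','s9.png')
print(o['ft_force'],o['grip_width'],o['position'])
p=onplane('wrist',[(321.5,110)],.098,o)[0]; print('arbor?',p); r=Ro.from_quat(o['ee_rot'])
print('to go',r.inv().apply([.6272-p[0],.0658-p[1],0]))
np.save('pics/w9o.npy',np.r_[o['position'],o['ee_rot']])
a=cv2.imread('pics/s9.png'); cv2.imwrite('pics/c6.png',cv2.resize(a[160:340,230:470],(800,600)))
E
```

```text
[ 1.4988419  -1.66045581  0.27273463] 0.35314117957356767 [0.64138746 0.01666319 0.00883379]
arbor? [0.63566706 0.03406826 0.098     ]
to go [0.02321299 0.0010964  0.02320667]
```

View pics/w9.png

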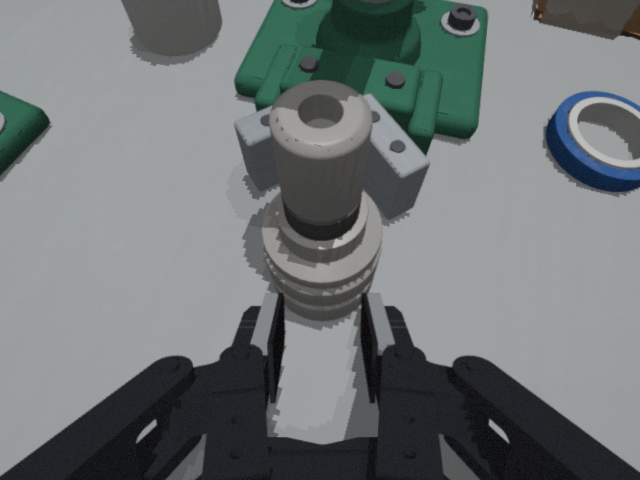

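View pics/c6.png

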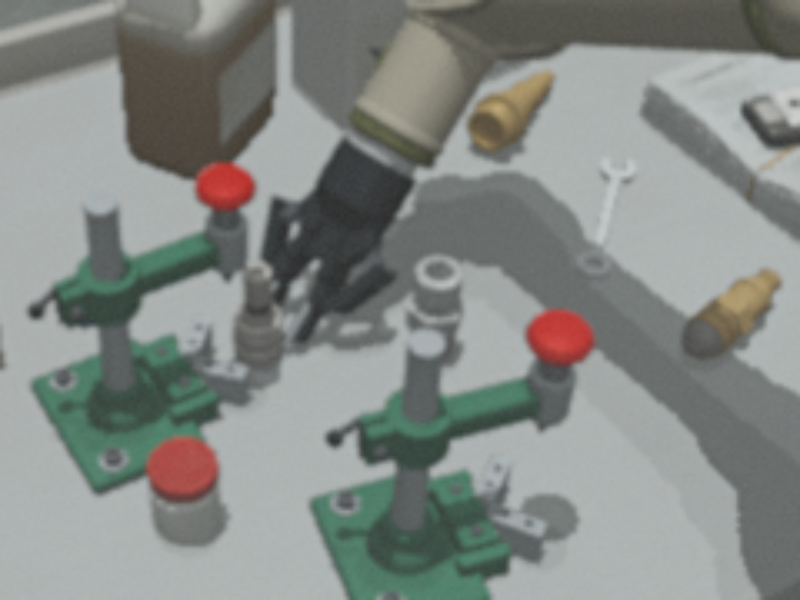

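Call:
move_arm([
  [0.002,0,0.002,0,0,0,-0.3],
  [0.002,0,0.002,0,0,0,-0.3],
  [0.002,0,0.002,0,0,0,-0.3],
  [0.002,0,0.002,0,0,0,-0.3],
  [0.002,0.0,0.002,0,0,0,-0.3],
  [0.002,0.0005,0.002,0,0,0,-0.3],
  [0.002,0,0.002,0,0,0,-0.3],
  [0.002,0.0005,0.002,0,0,0,-0.3],
  [0.002,0,0.002,0,0,0,-0.3],
  [0.002,0,0.002,0,0,0,-0.3],
])

```text
clock: 11.95
position: [0.6342, 0.0439, 0.0088]
ee_rot: [0.55, 0.742, 0.228, -0.307]
ft_force: [0.0, -1.7, 1.2]
grip_width: 0.352
```

```bash
python3 - <<'E'
from h import *
o,im,d=snap('wrist','w10.png')
print(o['ft_force'],o['grip_width'],o['position'])
p=onplane('wrist',[(321.5,110)],.098,o)[0]; print('arbor?',p); r=Ro.from_quat(o['ee_rot'])
print('to go',r.inv().apply([.6272-p[0],.0658-p[1],0]))
E
```

```text
[ 0.03252558 -1.6546767   1.15190821] 0.35208846725016446 [0.6342474  0.0439368  0.00881031]
arbor? [0.6285343  0.06131793 0.098     ]
to go [3.30705232e-03 2.26211007e-05 3.30639202e-03]
```

View pics/w10.png

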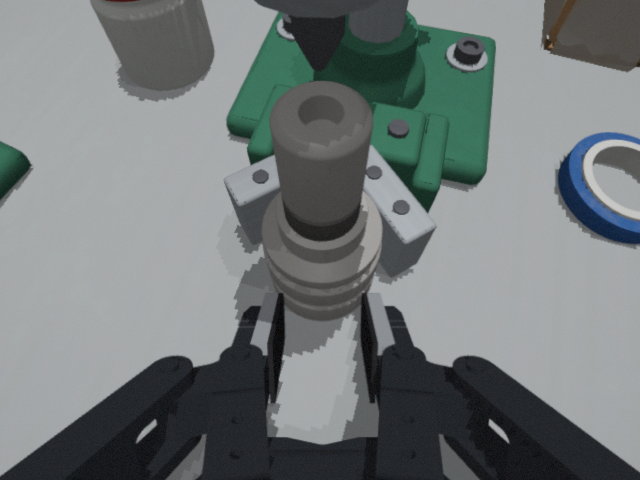

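Arbor is about 5 mm short of home; finish in small steps, watching the force.

Call:
move_arm([
  [0.001,0,0.001,0,0,0,-0.3],
  [0.001,0,0.001,0,0,0,-0.3],
  [0.001,0,0.001,0,0,0,-0.3],
  [0.0005,0,0.0005,0,0,0,-0.3],
  [0,0,0,0,0,0,-0.3],
])

```text
clock: 12.62
position: [0.6328, 0.0485, 0.0088]
ee_rot: [0.55, 0.742, 0.228, -0.307]
ft_force: [0.9, -1.4, 0.4]
grip_width: 0.346
```

```bash
python3 - <<'E'
from h import *
o=manip.get_obs(); print(o['ft_force'],o['position'])
E
```

```text
[ 0.88782504 -1.35625182  0.35913041] [0.63279666 0.04845756 0.00879933]
```

Call:
move_arm([
  [0.0007,0,0.0007,0,0,0,-0.3],
  [0.0007,0,0.0007,0,0,0,-0.3],
  [0,0,0,0,0,0,-0.3],
])

```text
clock: 13.0
position: [0.6322, 0.0496, 0.0087]
ee_rot: [0.551, 0.742, 0.228, -0.307]
ft_force: [-1.4, -6.3, 2.4]
grip_width: 0.35
```

Call:
move_arm([
  [0.0007,0,0.0007,0,0,0,-0.3],
  [0,0,0,0,0,0,-0.3],
])

```text
clock: 13.25
position: [0.6321, 0.0499, 0.0087]
ee_rot: [0.551, 0.742, 0.228, -0.307]
ft_force: [-1.0, -7.7, 2.3]
grip_width: 0.348
```

```bash
python3 - <<'E'
from h import *
o,im,d=snap('wrist','w11.png')
print(o['ft_force'],o['grip_width'],o['position'])
p=onplane('wrist',[(321.5,110)],.098,o)[0]; print('arbor?',p)
np.save('pics/w11o.npy',np.r_[o['position'],o['ee_rot']])
E
```

```text
[-1.02064654 -7.69418678  2.27170993] 0.3477880761550747 [0.63205004 0.04988987 0.0086608 ]
arbor? [0.62640676 0.06725877 0.098     ]
```

View pics/w11.png

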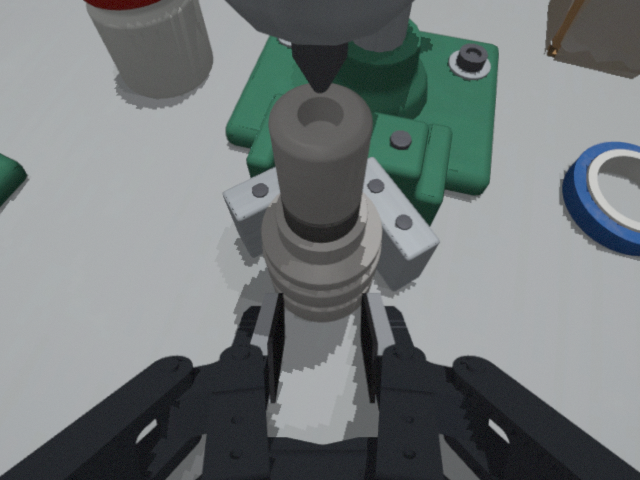

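Call:
move_arm([
  [-0.001,0,-0.001,0,0,0,-0.3],
  [-0.002,0,-0.002,0,0,0,-0.3],
  [-0.004,0,-0.004,0,0,0,-0.3],
  [-0.006,0,-0.006,0,0,0,-0.3],
  [-0.008,0,-0.008,0,0,0,-0.3],
  [-0.01,0,-0.01,0,0,0,-0.3],
  [-0.01,0,-0.01,0,0,0,-0.3],
  [0,0,0,0,0,0,-1],
])

```text
clock: 14.3
position: [0.6493, -0.0061, 0.0084]
ee_rot: [0.551, 0.741, 0.228, -0.307]
ft_force: [-0.6, 0.7, 0.2]
grip_width: 0.151
```

```bash
python3 - <<'E'
from h import *
o,im,d=snap('wrist','w12.png')
print(o['ft_force'],o['grip_width'],o['position'],o['joint_pos'].round(2))
np.save('pics/w12o.npy',np.r_[o['position'],o['ee_rot']])
E
```

```text
[-0.64411583  0.74394561  0.23707444] 0.15147708926782405 [ 0.64934761 -0.00607184  0.00844897] [ 0.64  1.02 -0.66  1.24 -0.15  1.38  0.5 ]
```

View pics/w12.png

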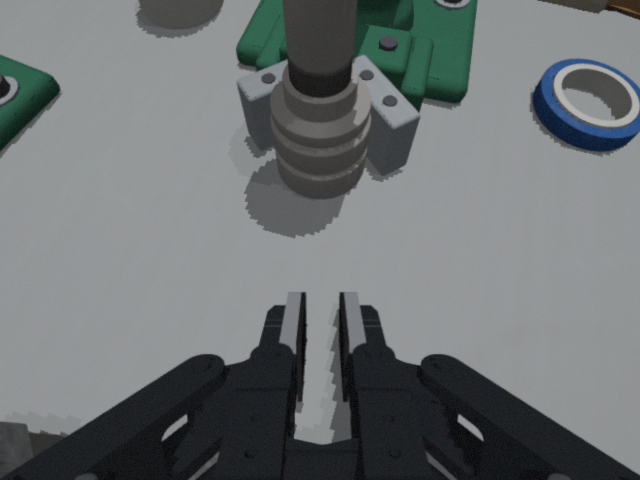

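Call:
move_arm([
  [0.006,0,-0.01,0,0,0,-1],
  [0.024,0,-0.027,0,0,0,-1],
  [0.024,0,-0.027,0,0,0,-1],
  [0.024,0,-0.027,0,0,0,-1],
  [0.024,0,-0.027,0,0,0,-1],
  [0.024,0,-0.027,0,0,0,-1],
  [0.024,0,-0.027,0,0,0,-1],
  [0.024,0,-0.027,0,0,0,-1],
  [0.02,0,-0.02,0,0,0,-1],
  [0,0,0,0,0,0,-1],
])

```text
clock: 15.6
position: [0.6543, -0.0202, 0.3044]
ee_rot: [0.55, 0.743, 0.229, -0.306]
ft_force: [0.4, -0.0, 0.2]
grip_width: 0.001
```

```bash
python3 - <<'E'
from h import *
o,im,d=snap('wrist','w13.png')
print(o['ft_force'],o['grip_width'],o['position'],o['ee_rot'],o['joint_pos'].round(2))
np.save('pics/w13o.npy',np.r_[o['position'],o['ee_rot']])
E
```

```text
[ 0.36066283 -0.00860271  0.16890858] 0.0014291547599131734 [ 0.65425379 -0.02018759  0.30435718] [ 0.54963034  0.74304554  0.22896708 -0.30555506] [ 0.65  0.77 -0.73  0.99 -0.26  1.78  0.28]
```

View pics/w13.png

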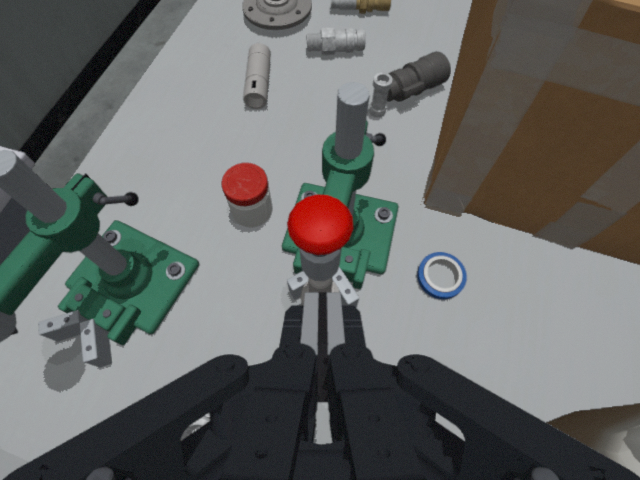

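Call:
move_arm([
  [0,0,0,0,-9,0,-1],
  [0,0,0,0,-9,0,-1],
  [0,0,0,0,-9,0,-1],
  [0,0,0,0,-9,0,-1],
  [0,0,0,0,-9,0,-1],
  [0,0,0,0,0,0,-1],
])

```text
clock: 16.4
position: [0.6529, -0.0167, 0.3014]
ee_rot: [0.593, 0.805, -0.0, 0.001]
ft_force: [-0.4, -0.2, 0.5]
grip_width: -0.005
```

```bash
python3 - <<'E'
from h import *
o,im,d=snap('wrist','w14.png')
print(o['ft_force'],o['position'],o['joint_pos'].round(2))
v=np.load('pics/w13o.npy'); print('knob13',onplane('wrist',[(320,222)],.213,dict(position=v[:3],ee_rot=v[3:])))
np.save('pics/w14o.npy',np.r_[o['position'],o['ee_rot']])
print(delta([.627,.066,.26]))
# red mask knob via depth
hsv=cv2.cvtColor(im,cv2.COLOR_RGB2HSV); m=((hsv[...,0]<8)|(hsv[...,0]>172))&(hsv[...,1]>150)&(hsv[...,2]>60)&(d>0)
vv,uu=np.nonzero(m); P=world('wrist',np.c_[uu,vv],d[m],o); s=P[:,2]>.18; P=P[s]; print(len(P),P.min(0),P.max(0),P[P[:,2]>.213].mean(0) if (P[:,2]>.213).any() else '')
E
```

```text
[-0.40149513 -0.2378977   0.53044447] [ 0.65289537 -0.01673261  0.30144149] [ 0.38  0.44 -0.61  1.24  0.25  1.54  0.1 ]
knob13 [[0.62770487 0.06328581 0.213     ]]
pos [ 0.6532 -0.0191  0.3007] tool axes [[-0.293, 0.956, 0.001], [0.956, 0.293, -0.001], [-0.001, 0.0, -1.0]]
[ 0.089  -0.      0.0408]
5776 [0.603666   0.04311923 0.20436793] [0.6492669  0.08915527 0.21743357] [0.62661766 0.06629006 0.21456379]
```

View pics/w14.png

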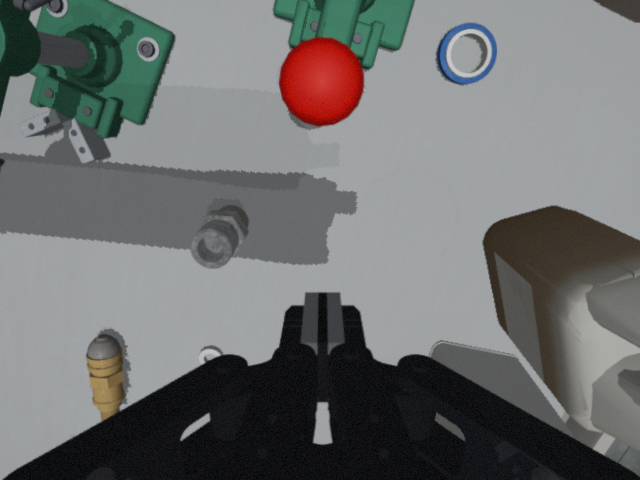

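Call:
move_arm([
  [0.009,0,0.005,0,0,0,-1],
  [0.02,0,0.01,0,0,0,-1],
  [0.02,0,0.01,0,0,0,-1],
  [0.02,0,0.01,0,0,0,-1],
  [0.02,0,0.01,0,0,0,-1],
  [0,0,0,0,0,0,-1],
])

```text
clock: 17.2
position: [0.6271, 0.0665, 0.2551]
ee_rot: [0.594, 0.804, -0.0, -0.001]
ft_force: [-0.4, 0.4, -0.3]
grip_width: 0.001
```

```bash
python3 - <<'E'
from h import *
o,im,d=snap('scene','s15.png')
print(o['ft_force'],o['position']); print(delta([.6266,.0663,.225]))
a=cv2.imread('pics/s15.png'); cv2.imwrite('pics/c7.png',cv2.resize(a[180:330,220:420],(800,600),interpolation=cv2.INTER_CUBIC))
E
```

```text
[-0.36379178  0.38508927 -0.33391996] [0.62709757 0.06650966 0.255119  ]
pos [0.6278 0.0648 0.2557] tool axes [[-0.291, 0.957, -0.0], [0.957, 0.291, -0.0], [-0.0, -0.0, -1.0]]
[ 0.0018 -0.0007  0.0307]
```

View pics/c7.png

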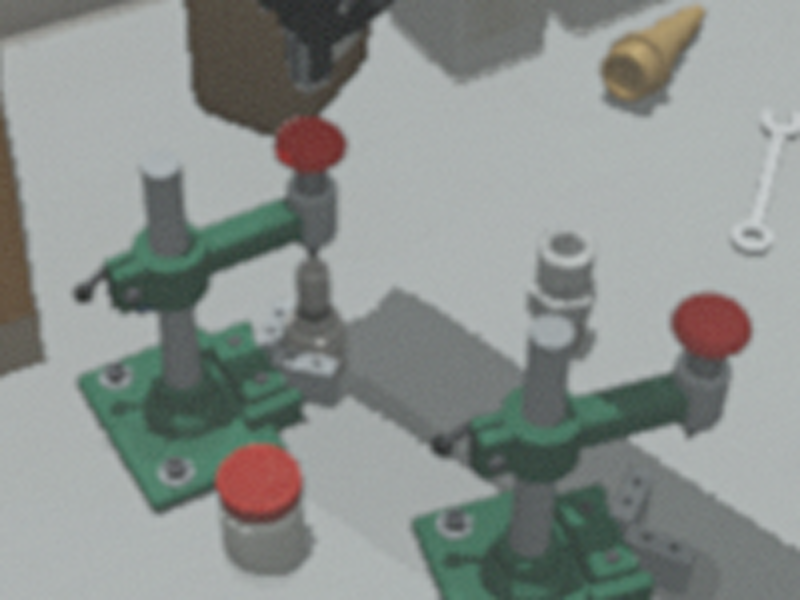

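Call:
move_arm([
  [0.001,0,0.01,0,0,0,-1],
  [0,0,0.01,0,0,0,-1],
  [0,0,0.01,0,0,0,-1],
  [0,0,0.004,0,0,0,-1],
  [0,0,0,0,0,0,-1],
])

```text
clock: 17.88
position: [0.6277, 0.0649, 0.2215]
ee_rot: [0.596, 0.803, -0.0, -0.0]
ft_force: [0.4, -0.0, 0.1]
grip_width: 0.006
```

Call:
move_arm([
  [0,0,0.002,0,0,0,-1],
  [0,0,0.002,0,0,0,-1],
  [0,0,0.002,0,0,0,-1],
  [0,0,0.002,0,0,0,-1],
  [0,0,0.002,0,0,0,-1],
  [0,0,0,0,0,0,-1],
])

```text
clock: 18.62
position: [0.6279, 0.0651, 0.2119]
ee_rot: [0.596, 0.803, 0.0, 0.0]
ft_force: [0.3, -0.6, 2.3]
grip_width: 0.002
```

Call:
move_arm([
  [0,0,0.0015,0,0,0,-1],
  [0,0,0.0015,0,0,0,-1],
  [0,0,0.0015,0,0,0,-1],
  [0,0,0.0015,0,0,0,-1],
  [0,0,0,0,0,0,-1],
])

```text
clock: 19.25
position: [0.6279, 0.0651, 0.2064]
ee_rot: [0.596, 0.803, 0.0, 0.0]
ft_force: [-2.0, 0.6, 7.5]
grip_width: -0.0
```

Call:
move_arm([
  [0,0,0.001,0,0,0,-1],
  [0,0,0.001,0,0,0,-1],
  [0,0,0.0005,0,0,0,-1],
  [0,0,0,0,0,0,-1],
  [0,0,0,0,0,0,-1],
  [0,0,0,0,0,0,-1],
])

```text
clock: 20.0
position: [0.628, 0.0651, 0.2051]
ee_rot: [0.596, 0.803, 0.0, 0.001]
ft_force: [-5.7, -2.5, 15.0]
grip_width: 0.005
```

```bash
python3 - <<'E'
from h import *
o,im,d=snap('scene','s16.png')
print(o['ft_force'],o['position'])
a=cv2.imread('pics/s16.png'); cv2.imwrite('pics/c8.png',cv2.resize(a[190:295,240:380],(800,600),interpolation=cv2.INTER_CUBIC))
E
```

```text
[-5.66653206 -2.54648873 15.02878739] [0.62802158 0.0651236  0.20511584]
```

View pics/c8.png

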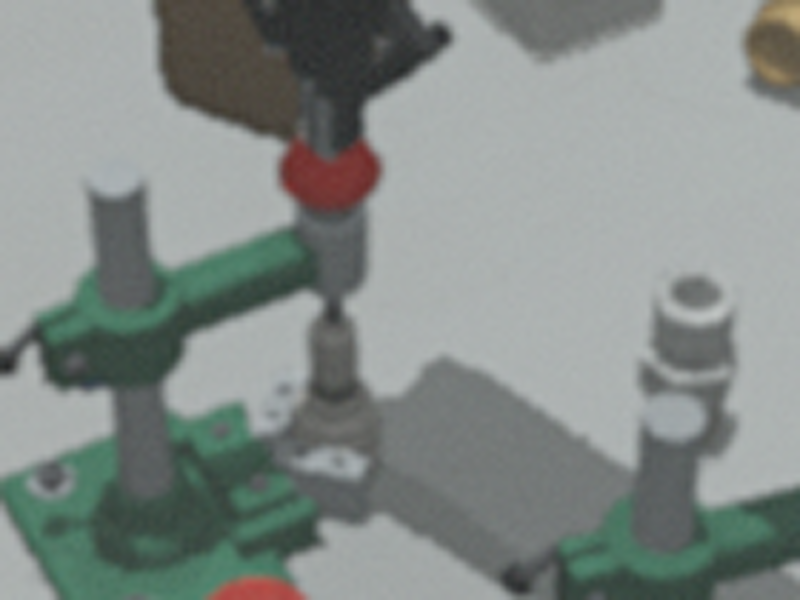

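Call:
move_arm([
  [0,0,0,0,0,0,-1],
  [0,0,0,0,0,0,-1],
  [0,0,-0.002,0,0,0,-1],
  [0,0,-0.002,0,0,0,-1],
  [0,0,-0.003,0,0,0,-1],
  [0,0,-0.003,0,0,0,-1],
  [0,0,-0.003,0,0,0,-1],
  [0,0,-0.01,0,0,0,-1],
  [0,0,-0.03,0,0,0,-1],
  [0,0,-0.03,0,0,0,-1],
])

```text
clock: 21.3
position: [0.6275, 0.065, 0.2874]
ee_rot: [0.596, 0.803, -0.0, -0.0]
ft_force: [0.5, -0.6, -0.3]
grip_width: -0.001
```

Call:
move_arm([
  [-0.03,0,-0.01,0,0,0,-1],
  [-0.04,0,0,0,0,0,-1],
  [-0.04,0,0,0,0,0,-1],
  [-0.04,0,0,0,0,0,-1],
  [-0.03,0,0,0,0,0,-1],
  [0,0,0,0,0,0,-1],
])

```text
clock: 22.05
position: [0.68, -0.1105, 0.2959]
ee_rot: [0.598, 0.802, -0.001, -0.0]
ft_force: [0.1, 0.9, 0.4]
grip_width: 0.0
```

```bash
python3 - <<'E'
from h import *
o,im,d=snap('scene','s17.png'); o,imw,dw=snap('wrist','w17.png'); snap('top','top17.png')
print(o['ft_force'],o['position'],o['clock'])
a=cv2.imread('pics/s17.png'); cv2.imwrite('pics/c9.png',cv2.resize(a[190:325,240:420],(800,600),interpolation=cv2.INTER_CUBIC))
hsv=cv2.cvtColor(imw,cv2.COLOR_RGB2HSV); m=((hsv[...,0]<8)|(hsv[...,0]>172))&(hsv[...,1]>150)&(hsv[...,2]>60)&(dw>0)
vv,uu=np.nonzero(m); P=world('wrist',np.c_[uu,vv],dw[m],o); s=P[:,2]>.15; P=P[s]; print(len(P),P.min(0),P.max(0))
E
```

```text
[-0.57202833  0.33958735  0.43144161] [ 0.67992112 -0.10811529  0.29617523] 22.1Traceback (most recent call last):
  File "<stdin>", line 6, in <module>
  File "h.py", line 10, in world
    p=cv2.undistortPoints(np.array(uv,float).reshape(-1,1,2),K(c),np.array(c['dist'],float)).reshape(-1,2)
      ~~~~~~~~~~~~~~~~~~~^^^^^^^^^^^^^^^^^^^^^^^^^^^^^^^^^^^^^^^^^^^^^^^^^^^^^^^^^^^^^^^^^^^
cv2.error: OpenCV(4.12.0) /io/opencv/modules/calib3d/src/undistort.dispatch.cpp:347: error: (-215:Assertion failed) CV_IS_MAT(_src) && CV_IS_MAT(_dst) && (_src->rows == 1 || _src->cols == 1) && (_dst->rows == 1 || _dst->cols == 1) && _src->cols + _src->rows - 1 == _dst->rows + _dst->cols - 1 && (CV_MAT_TYPE(_src->type) == CV_32FC2 || CV_MAT_TYPE(_src->type) == CV_64FC2) && (CV_MAT_TYPE(_dst->type) == CV_32FC2 || CV_MAT_TYPE(_dst->type) == CV_64FC2) in function 'cvUndistortPointsInternal'
```

View pics/c9.png

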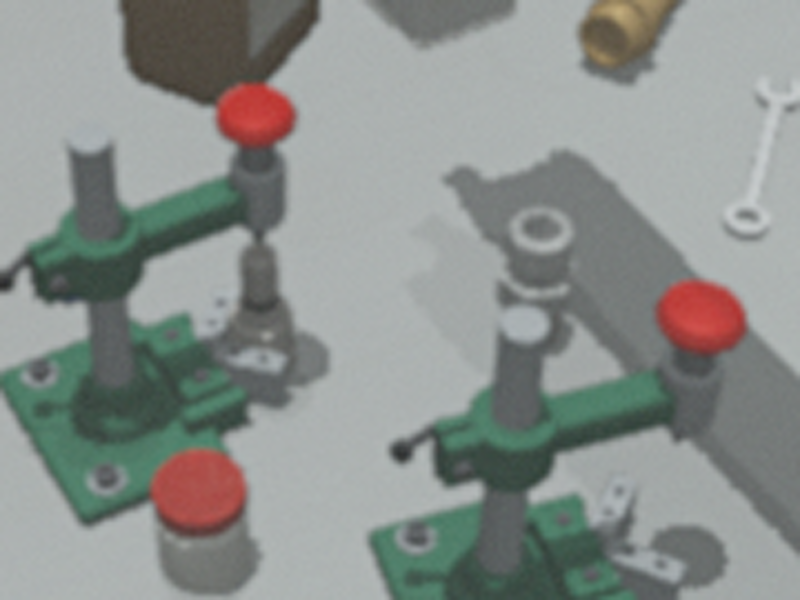

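View pics/w17.png

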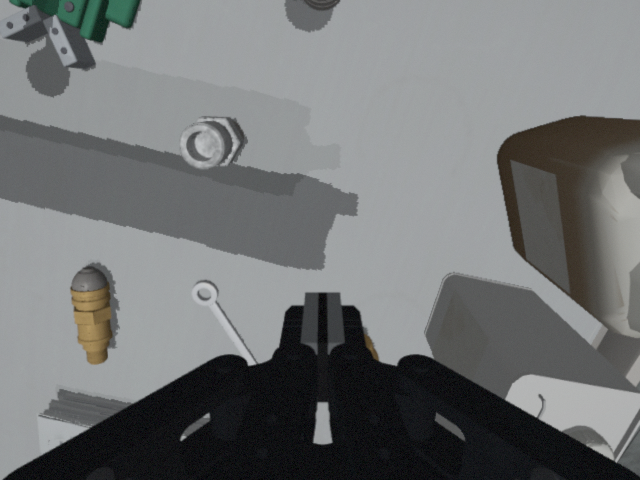

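View pics/top17.png

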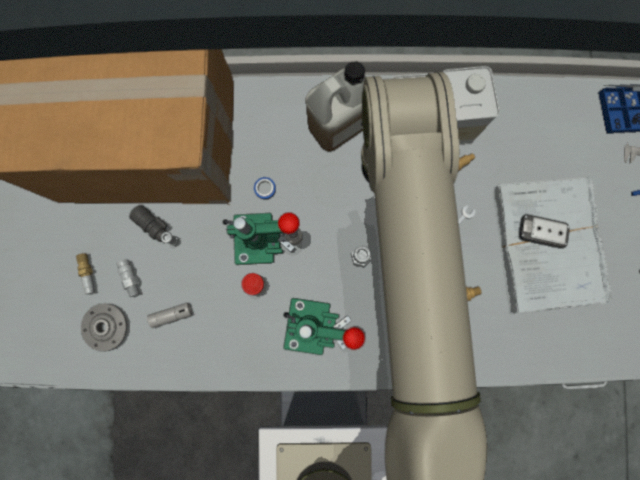

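Call:
move_arm([
  [0,0,0,0,9,0,-1],
  [0,0,0,0,9,0,-1],
  [0,0,0,0,9,0,-1],
  [0,0,0,0,9,0,-1],
  [0,0,0,0,9,0,-1],
  [0,0,0,0,0,0,-1],
  [0,0,0,0,0,0,-1],
])

```text
clock: 23.08
position: [0.6802, -0.1055, 0.2976]
ee_rot: [0.55, 0.743, 0.228, -0.306]
ft_force: [0.0, 0.2, 1.0]
grip_width: -0.002
```

```bash
python3 - <<'E'
from h import *
o,imw,dw=snap('wrist','w18.png')
np.save('pics/w18o.npy',np.r_[o['position'],o['ee_rot']])
print(o['ft_force'],o['position'],o['clock'],np.abs(o['joint_velocities']).max())
hsv=cv2.cvtColor(imw,cv2.COLOR_RGB2HSV); m=((hsv[...,0]<8)|(hsv[...,0]>172))&(hsv[...,1]>150)&(hsv[...,2]>60)&(dw>0)
vv,uu=np.nonzero(m); P=world('wrist',np.c_[uu,vv],dw[m],o); s=(P[:,2]>.15)&(P[:,0]>.5); P=P[s]; print(len(P),P.min(0),P.max(0))
a=cv2.imread('pics/w18.png'); cv2.imwrite('pics/c10.png',cv2.resize(a[60:260,200:460],(780,600),interpolation=cv2.INTER_CUBIC))
E
```

```text
[0.00765726 0.23377971 1.04230714] [ 0.68020535 -0.10553715  0.29759933] 23.075 0.03281311795049005
2243 [0.60452076 0.04207067 0.19909441] [0.64965339 0.08612856 0.21677473]
```

View pics/c10.png

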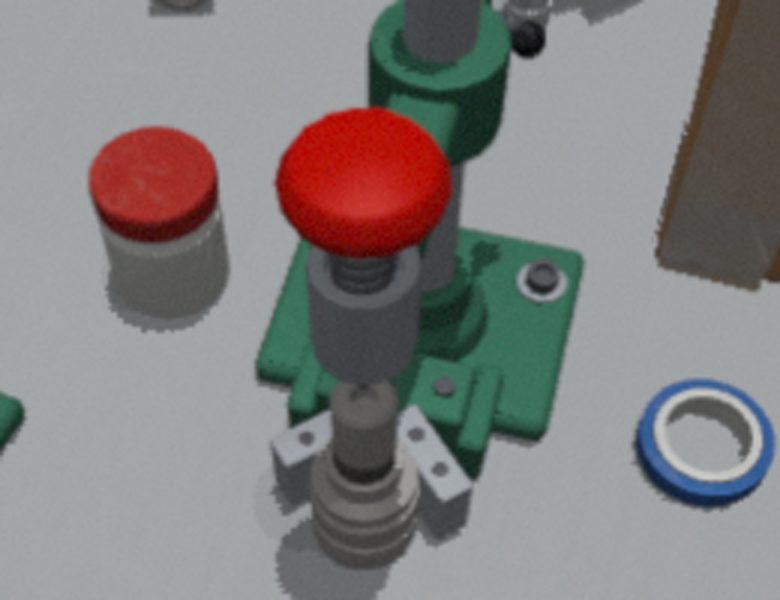

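```bash
python3 - <<'E'
from h import *
v=np.load('pics/w18o.npy'); o=dict(position=v[:3],ee_rot=v[3:])
print(onplane('wrist',[(321.3,192.3)],.098,o), onplane('wrist',[(200+364/3,60+563/3)],0,o))
manip.hand_in()
E
```

```text
[[0.62718103 0.06554802 0.098     ]] [[0.6325016  0.04858551 0.        ]]
the job is handed in; nothing more can be done
```

The arbor is standing in the V of the far stand, it has been marked, and the job is handed in. The hand-in reports no verdict.

- **Push:** I cradled the body low between the two part-open, tilted fingertips, without gripping it. It slid upright across the bench on a line that kept the hand clear of the hex adapter. In the V the force rose to about 8 N, pointing almost straight back along the stand's axis, which fits contact with both faces.
- **Press:** With the fingers shut I pressed the knob down to its stop. The tool read z = 0.205 m and 15 N. I held it there for over half a second, then released it.

**Last checks, from the wrist camera before hand-in:**
- The arbor's top measured (0.627, 0.0655). The stand's origin, worked out from the V faces, is (0.627, 0.066), so they agree within 1 mm, against a calibration good to about 2 mm.
- The front foot of the arbor came out about 18 mm ahead of that point along my viewing direction, where 21.5 mm was expected. I read that pixel only roughly off the picture and did not use it as a limit.
- The knob top is back at about 0.216 m.
- The robot was clear of everything, and the clock stood at about 23 s.
- The jar and hex adapter look unmoved in the later pictures. The arm partly hid the brass things in the top view, and I did not measure the brass valve or the tube stub afterwards.

No check failed. The punch's force on the arbor can't be measured directly, so I judged it from the knob's travel and the wrist force.

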